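# Release the ratchet clamp and push its jaw fully open

### The arm

A 6-joint arm with a two-finger parallel gripper is mounted at the origin on a cart in front of the work surface, level with it; the furniture and walls round the work are solid. World frame = base frame: x ahead of the robot, y to its left, z up, the work surface at z = 0. Lengths are in m, angles in degrees, forces in N, time in s.
With the tool pointing down it reaches from about 0.375 to 0.9 m from the base axis. Payload 3.1 kg.
Tool frame: the origin (TCP) lies at the very end of the fingers, on their centre line; the grasp point (between the pads) lies 19 mm behind it; z points along the fingers, y is the line along which they close (so a half turn about z gives the same grasp; the last joint's range is limited). The gripper opens to 87 mm and grips with 3 to 60 N. Pads are 19 mm wide; open, the fingers measure 117 mm over their backs; the gripper's body (75 mm by 190 mm) begins 51 mm behind the grasp point.
Start: joints at [66.778, 30.224, 82.088, -0, 67.689, -10.227], TCP at [0.14, 0.609, 0.223] pointing down, gripper open.
Joint ranges: [-176.69, 176.69], [-43.24, 126.21], [12.49, 139.97], [-82, 262], [0, 151.66], [-163.58, 163.58]. Speed limits (degrees/s): [159.86, 159.86, 180, 180, 180, 180].

### API

Orientations are given as a 3x3 rotation matrix whose columns are the frame's x, y, z axes.
In Python, from rig import * gives the robot as it stands.
- The arm moves only by the tool jog_arm, never from a script. Its arguments are lists of equal length, an entry for each row: "delta_pos": the shift along the world's x, y, z in cm, a list of three; "turn": the turn about the world's z in degrees; "grip": the closure, from 0 (fully open) to 1 (shut). In form: {"delta_pos": [[x, y, z], ...], "turn": [turn, ...], "grip": [grip, ...]}. A call has 1 to 12 rows; each row is the pose to reach, as a shift and turn from the pose commanded when the call began; what a row does not reach only later rows make up. A row lasts 1/8 s, in which the tool goes at most 62.5 mm and 10.7 degrees, less where a joint would pass 70% of its speed; a pose out of reach is approached as far as the arm can. A call with a gripper value outside its range is refused whole. The fingers move at their own pace and stop on an object; the grip force is fixed at half the most. Time passes only in rows, so rows that repeat a pose let the fingers close. It gives the time, the measured TCP pose, the force, the opening and the grip force at its end, in the units of the state.
- read_state(): the state, without advancing time (a new reading comes with each control period).
- capture(name): name is "scene" or "top" or "wrist"; returns a dict with "color" (420x560x3 uint8, blue, green, red), "fovy" (degrees; the focal length in pixels is half the picture's height over the tangent of half this angle, whatever the lens; pixels are square), "cx", "cy" (the principal point, pixels), "k1" (the pictures are not rectified: a ray, as slopes to the right and down, at radius r is drawn at 1 + k1 r^2 times it, then the intrinsics apply), "camera_from_world" (4x4, takes a point from world to camera coordinates). Camera axes: x right, y up, looking along -z (the intrinsics and any distortion apply to the point x, -y, -z); pixel columns grow to the right and rows downward; lengths in m; the calibration is good to about 2 mm. A picture is of the moment at which its call begins. There is no depth.
- hand_in(): hands the job in; it is judged then, once.
The state is a dict: "time_s": time; "joint_positions": joint angles; "qvel": joint speeds; "tau": joint torques, N m; "position": TCP position; "tcp_rot": TCP orientation; "force": force on the tool from outside, world axes, zero at the start; "moment": the same for the moment, N m; "opening": opening from 0.0 (shut) to 1.0 (fully open); "grasp_force": force on a finger pad.
Only numpy, scipy, OpenCV 4.12 (cv2) and the standard library are available. Lean on these libraries where they do the work, as an engineer would, in place of code of your own. Each camera call takes 0.05 s, during which the arm holds its last target. There are 200 camera calls.

### The job

Open the blue quick-release clamp on the machine table: hold its red release pad down with the fingertips and push the sliding jaw back along its bar until it is fully open against the end stop, then take the fingers away so that the pad springs up again. Do not lift or shift the freed piece of wood or the other things on the table.

Things in the scene. Friction and masses are not known exactly. Their poses are not given: they have to be found in the camera images.
- clamp: Blue and grey bar clamp fixed to the table, base 80 (x) x 290 (y) x 8 mm; origin under the middle of the base. Its +y end has the fixed jaw (72 mm high), its -y end a low stop block (42 mm high). The bar runs along its y axis; the sliding jaw opens toward its -y.
- jaw (a joint): How far the sliding jaw has been pushed back, in m: 0 = closed up to the wood (3 mm play); it starts at 0 to 0.024, 0.116 = fully open against the end stop. Toward opening, a ratchet holds it (one tooth every 12 mm, so up to 12 mm of play) unless the release pad is down; then it slides against about 2.5 N of friction. It stays where it is left.
- release (a joint): How far the red release pad is pressed down, in m: 0 = up, 0.008 = fully down. A spring pushes it up with about 2.5 N when up and 5 N when fully down. The ratchet is free from 0.005 on, and catches again when the pad comes up. Its stroke ends on a hard stop.
- pad_top (a point): Middle of the top face of the red release pad, 62 mm above the table when the pad is up. The pad rides on the sliding jaw and measures 44 mm across the bar by 46 mm along it. It lies between the jaw plate (64 mm high) and the back wall, which stand 52 mm apart.
- jaw_wall (a point): Middle of the front (pad-side) face of the blue back wall of the sliding jaw, 75 mm above the table. The wall is 56 mm wide across the bar, 14 mm thick and reaches 88 mm above the table; it stands 26 mm from the pad's middle on the opening side and takes the push of the fingers that press the pad.
- workpiece: Pine offcut 110 x 50 x 32 mm lying across the clamp's bed (28 mm above the table) between the jaws; origin at the centre of its underside, 50 mm side along its x axis.
- setting_block: White setting block with a black knob, 40 x 60 x 46 mm, bystander; origin at the centre of its underside.
- tape: Yellow tape measure standing on edge, 36 x 78 x 61 mm, bystander; origin at the centre of its underside.
- wedge: Beech wedge, 30 x 120 x 24 mm, bystander; origin at the centre of its underside.
- ring: Flat grey steel spacer ring, 68 mm across, 15 mm high, bystander; origin at the centre of its underside.
- pencil: Red carpenter pencil, 118 mm long, 8 mm high, bystander; origin at the centre of its underside.

How it is judged:
By the outcome, as a careful person would: the job done as asked, in the order asked, and still so for the second after the job is handed in, with the robot touching nothing.
It also fails if it takes over 35 s, if anything falls off the work surface, if the arm or the gripper's body presses on something with over 40 N, if the wrist force passes 120 N, or if a joint passes its speed limit or range.

## Working session

There is one attempt and no reset: what is moved stays moved. The work goes in short steps, Python scripts to look and compute and a tool call to move; the robot and the scene stay as the last step left them, time stands still between calls to the robot, and variables do not carry over. Pictures are saved under pics/ and viewed, at most 10 in all, crops included, and the job is handed in when it is done.

Besides the shell and the picture viewer there is one more tool, called after ">>>" as name(argument=value, ...) on one line, values as JSON. jog_arm: Moves the arm, as the interface text tells. Its arguments: {"type":"object","properties":{"delta_pos":{"type":"array"},"turn":{"type":"array"},"grip":{"type":"array"}},"required":["delta_pos","turn","grip"]}

```bash
mkdir -p pics
cat > h.py <<'E'
from rig import *
import numpy as np, cv2
def K(c):
    f=c["color"].shape[0]/2/np.tan(np.radians(c["fovy"])/2)
    return np.array([[f,0,c["cx"]],[0,f,c["cy"]],[0,0,1]]),np.array([c["k1"],0,0,0,0.])
def plane(c,uv,z):
    k,d=K(c); p=cv2.undistortPoints(np.array(uv,float).reshape(-1,1,2),k,d)[:,0]
    T=np.linalg.inv(c["camera_from_world"]); o=T[:3,3]
    r=np.c_[p[:,0],-p[:,1],-np.ones(len(p))]@T[:3,:3].T
    return o+r*((z-o[2])/r[:,2])[:,None]
E
python3 - <<'E'
from h import *
s=read_state();print(s["time_s"],s["position"],s["tcp_rot"],s["force"])
for n in("scene","top"):
    c=capture(n);cv2.imwrite(f"pics/{n}0.png",c["color"]);print(n,c["fovy"],np.linalg.inv(c["camera_from_world"])[:3,3])
E
```

```text
0.0 [0.14021214 0.60831573 0.22157327] [[-9.74400651e-01  2.24816902e-01 -8.55801135e-04]
 [ 2.24818205e-01  9.74398655e-01 -2.00888587e-03]
 [ 3.82259977e-04 -2.14985938e-03 -9.99997616e-01]] [ 0.3613789  -0.73554439  0.59112051]
scene 48.14805835604941 [-0.03771802 -0.70838989  0.51235819]
top 42.8945102880675 [ 0.5342092  -0.0232594   1.04484985]
```

View pics/top0.png

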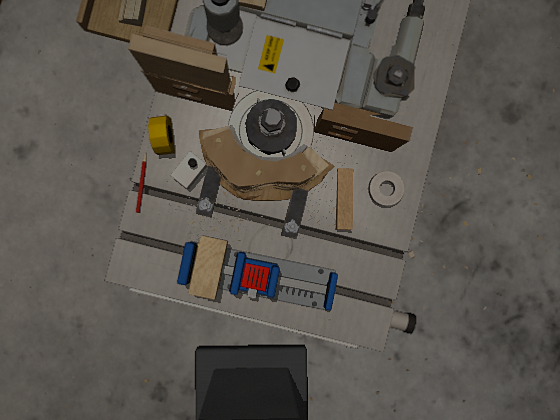

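View pics/scene0.png

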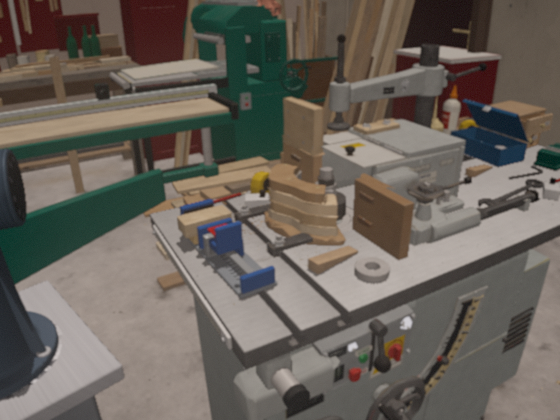

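The top view shows the red pad at about (257,276), the fixed jaw at about (187,263) and the stop at about (331,290). The bar runs right and slightly down. The scene view confirms that layout, and the wood lies on the closed side.

Run:
```python
from h import *
c=capture("top");h=cv2.cvtColor(c["color"],cv2.COLOR_BGR2HSV)
H,S,V=cv2.split(h)
def blobs(m,z,n):
    m=m.astype(np.uint8)*255;m[:225]=0;m[330:]=0
    for q in cv2.findContours(m,0,1)[0]:
        if cv2.contourArea(q)<60: continue
        r=cv2.minAreaRect(q);P=plane(c,cv2.boxPoints(r),z)[:,:2]
        print(n,np.round(r[0],1),"centre",P.mean(0).round(4),"sides",np.linalg.norm(P[1]-P[0]).round(4),np.linalg.norm(P[2]-P[1]).round(4),"ang",[np.degrees(np.arctan2(*(b-a)[::-1])).round(1) for a,b in((P[0],P[1]),(P[1],P[2]))])
blobs(((H<8)|(H>172))&(S>150)&(V>80),.062,"red")
for z in(.088,.072,.042): blobs((abs(H-110)<12)&(S>120)&(V>40),z,f"blue{z}")
cv2.imwrite("pics/crop1.png",cv2.resize(c["color"][225:325,160:350],None,fx=4,fy=4,interpolation=2))
```

```text
red [254.8 276.8] centre [ 0.4552 -0.0197] sides 0.0429 0.0453 ang [np.float64(-12.0), np.float64(-102.1)]
```

View pics/crop1.png

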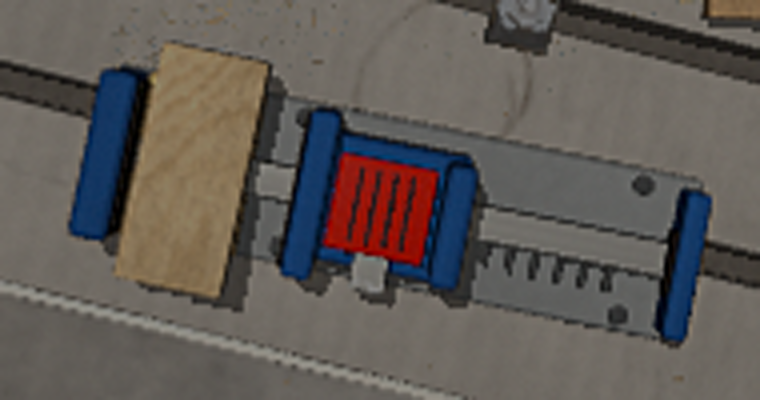

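The pad measures 43 x 45 mm (given as 44 x 46), centred at (0.455, -0.020). It opens toward -102°, and tool y at 77° is already along the bar. I'll go over it with the fingers shut.

>>> jog_arm(delta_pos=[[3.5, -4, 0], [7, -8, 0], [10, -12, 0], [13.5, -16, 0], [17, -20, 0], [20, -24, 0], [23, -28, 0], [25.5, -33, 0], [27.5, -38.5, 0], [29, -44, 0], [30, -49.5, 0], [30.5, -55, 0]], turn=[1, 1, 1, 1, 1, 1, 1, 1, 1, 1, 1, 1], grip=[1, 1, 1, 1, 1, 1, 1, 1, 1, 1, 1, 1])

```text
time_s: 1.65
position: [0.446, 0.0571, 0.2226]
tcp_rot: [[-0.978, 0.208, 0.001], [0.208, 0.978, -0.0], [-0.001, 0.0, -1.0]]
force: [0.4, -0.1, -0.4]
opening: 0.005
grasp_force: 0.0
```

>>> jog_arm(delta_pos=[[0.5, -4, -2], [0.9, -8, -4], [0.9, -8, -8], [0.9, -8, -12], [0.9, -8, -12]], turn=[0, 0, 0, 0, 0], grip=[1, 1, 1, 1, 1])

```text
time_s: 2.28
position: [0.4523, -0.0206, 0.1004]
tcp_rot: [[-0.978, 0.208, -0.007], [0.208, 0.978, 0.002], [0.007, 0.001, -1.0]]
force: [0.1, 0.2, 0.0]
opening: 0.004
grasp_force: 0.0
```

Run:
```python
from h import *
s=read_state();print(s["time_s"],s["position"],s["force"])
c=capture("wrist");cv2.imwrite("pics/w1.png",c["color"])
h=cv2.cvtColor(c["color"],cv2.COLOR_BGR2HSV);H,S,V=cv2.split(h)
m=(((H<8)|(H>172))&(S>150)&(V>60)).astype(np.uint8)
for q in cv2.findContours(m,0,1)[0]:
    if cv2.contourArea(q)>200:
        r=cv2.minAreaRect(q);P=plane(c,cv2.boxPoints(r),.062);print(r[0],P[:,:2].round(4).tolist(),P.mean(0))
```

```text
2.275 [ 0.45226778 -0.02061396  0.1004303 ] [0.05482402 0.15410662 0.0429136 ]
(280.5, 224.0) [[0.4292, -0.0359], [0.4386, 0.008], [0.4719, 0.002], [0.4621, -0.0439]] [ 0.45041074 -0.01744235  0.062     ]
```

View pics/w1.png

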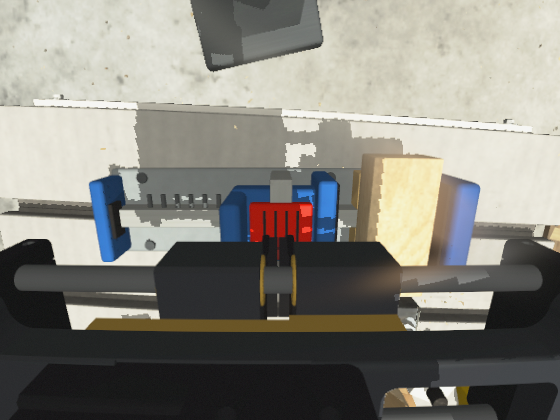

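The wrist view shows the pad spanning columns 248–312, with the fingers centred on it at about 280 between the plate and the back wall. Pressing next.

>>> jog_arm(delta_pos=[[0.2, 0, -1.5], [0.2, 0, -3], [0.2, 0, -3.8], [0.2, 0, -4.2], [0.2, 0, -4.4], [0.2, 0, -4.4]], turn=[0, 0, 0, 0, 0, 0], grip=[1, 1, 1, 1, 1, 1])

```text
time_s: 3.08
position: [0.4569, -0.021, 0.059]
tcp_rot: [[-0.978, 0.208, 0.001], [0.208, 0.978, -0.0], [-0.001, 0.0, -1.0]]
force: [0.8, 0.7, 3.0]
opening: 0.005
grasp_force: 1.6
```

>>> jog_arm(delta_pos=[[0, 0, -0.2], [0, 0, -0.4], [0, 0, -0.45], [0, 0, -0.45]], turn=[0, 0, 0, 0], grip=[1, 1, 1, 1])

```text
time_s: 3.58
position: [0.4569, -0.021, 0.0544]
tcp_rot: [[-0.978, 0.208, 0.001], [0.208, 0.978, -0.0], [-0.001, 0.0, -1.0]]
force: [-0.2, 1.8, 6.7]
opening: 0.005
grasp_force: 3.4
```

The pad is at about its full stroke. Now push along the bar at a moderate speed.

>>> jog_arm(delta_pos=[[-0.1, -0.5, 0], [-0.21, -1, 0], [-0.32, -1.5, 0], [-0.42, -2, 0], [-0.53, -2.5, 0], [-0.64, -3, 0], [-0.74, -3.5, 0], [-0.85, -4, 0], [-0.95, -4.5, 0], [-1.06, -5, 0], [-1.06, -5, 0]], turn=[0, 0, 0, 0, 0, 0, 0, 0, 0, 0, 0], grip=[1, 1, 1, 1, 1, 1, 1, 1, 1, 1, 1])

```text
time_s: 4.95
position: [0.4461, -0.0715, 0.0544]
tcp_rot: [[-0.978, 0.208, 0.001], [0.208, 0.978, -0.001], [-0.001, -0.0, -1.0]]
force: [-0.7, -0.2, 7.0]
opening: 0.009
grasp_force: 3.4
```

Run:
```python
from h import *
c=capture("top");cv2.imwrite("pics/t2.png",cv2.resize(c["color"][200:350,140:380],None,fx=3,fy=3,interpolation=2))
```

```text
(no output)
```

View pics/t2.png

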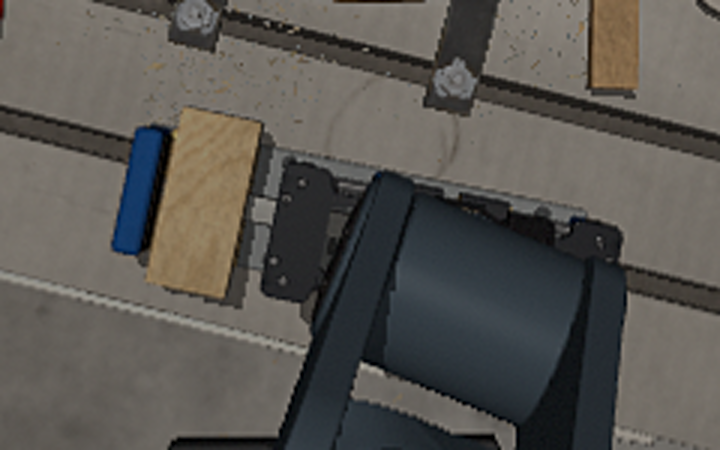

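The arm hides the jaw, but the wood is still in place and the steady force suggests the jaw is sliding. I'll continue.

>>> jog_arm(delta_pos=[[-0.1, -0.5, 0], [-0.21, -1, 0], [-0.32, -1.5, 0], [-0.42, -2, 0], [-0.53, -2.5, 0], [-0.64, -3, 0], [-0.74, -3.5, 0], [-0.74, -3.5, 0]], turn=[0, 0, 0, 0, 0, 0, 0, 0], grip=[1, 1, 1, 1, 1, 1, 1, 1])

```text
time_s: 6.0
position: [0.4386, -0.1065, 0.0544]
tcp_rot: [[-0.978, 0.208, 0.0], [0.208, 0.978, -0.001], [-0.001, -0.0, -1.0]]
force: [-0.9, -0.8, 7.0]
opening: 0.003
grasp_force: 3.5
```

Run:
```python
from h import *
c=capture("wrist");cv2.imwrite("pics/w2.png",c["color"])
```

```text
(no output)
```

View pics/w2.png

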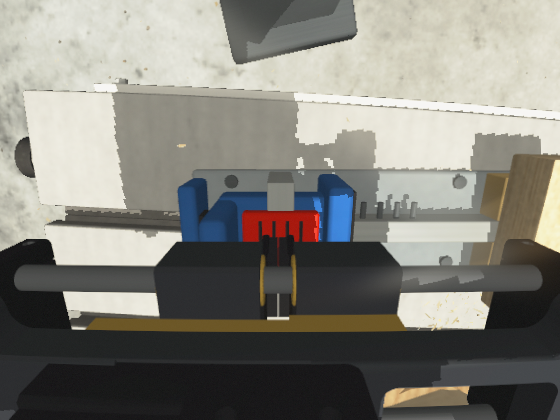

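The jaw has moved with the fingers: its back wall (column ~225) is now next to the stop block (column ~190). I'll finish slowly and watch for the force to rise.

>>> jog_arm(delta_pos=[[-0.06, -0.3, 0], [-0.13, -0.6, 0], [-0.19, -0.9, 0], [-0.25, -1.2, 0], [-0.25, -1.2, 0]], turn=[0, 0, 0, 0, 0], grip=[1, 1, 1, 1, 1])

```text
time_s: 6.68
position: [0.4361, -0.1176, 0.0543]
tcp_rot: [[-0.978, 0.209, 0.0], [0.209, 0.978, 0.001], [-0.0, 0.001, -1.0]]
force: [0.6, 4.2, 8.0]
opening: 0.001
grasp_force: 3.7
```

>>> jog_arm(delta_pos=[[-0.04, -0.2, 0], [-0.08, -0.4, 0], [-0.13, -0.6, 0], [-0.13, -0.6, 0]], turn=[0, 0, 0, 0], grip=[1, 1, 1, 1])

```text
time_s: 7.18
position: [0.4345, -0.1231, 0.0543]
tcp_rot: [[-0.978, 0.209, -0.0], [0.209, 0.978, 0.001], [0.001, 0.001, -1.0]]
force: [1.6, 5.6, 7.5]
opening: 0.005
grasp_force: 3.9
```

>>> jog_arm(delta_pos=[[-0.04, -0.2, 0], [-0.08, -0.4, 0], [-0.13, -0.6, 0], [-0.13, -0.6, 0]], turn=[0, 0, 0, 0], grip=[1, 1, 1, 1])

```text
time_s: 7.68
position: [0.4332, -0.1282, 0.0543]
tcp_rot: [[-0.978, 0.21, -0.0], [0.21, 0.978, 0.003], [0.001, 0.003, -1.0]]
force: [2.5, 9.1, 7.9]
opening: 0.004
grasp_force: 6.9
```

>>> jog_arm(delta_pos=[[-0.04, -0.2, 0], [-0.08, -0.4, 0], [-0.08, -0.4, 0], [-0.08, -0.4, 0]], turn=[0, 0, 0, 0], grip=[1, 1, 1, 1])

```text
time_s: 8.18
position: [0.433, -0.1285, 0.0543]
tcp_rot: [[-0.977, 0.212, 0.001], [0.212, 0.977, 0.007], [0.001, 0.007, -1.0]]
force: [14.1, 26.7, 9.5]
opening: 0.009
grasp_force: 15.7
```

Run:
```python
from h import *
c=capture("wrist");cv2.imwrite("pics/w3.png",cv2.resize(c["color"][150:260,150:400],None,fx=3,fy=3,interpolation=2))
```

```text
(no output)
```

View pics/w3.png

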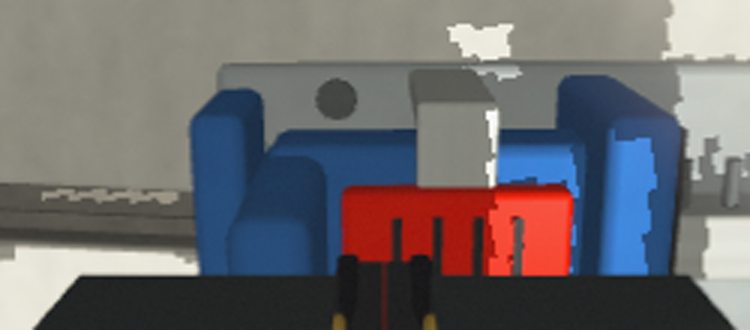

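The jaw is hard against the stop block: the position has stalled, the force is 30 N, and the picture shows the wall touching the stop. I'll ease the push while still bearing on the wall and lift straight up, so the jaw isn't dragged closed.

>>> jog_arm(delta_pos=[[0.05, 0.2, 0], [0.05, 0.2, 0.3], [0.05, 0.2, 0.6], [0.05, 0.2, 1], [0.05, 0.2, 2], [0.05, 0.2, 4], [0.05, 0.2, 7], [0.05, 0.2, 12]], turn=[0, 0, 0, 0, 0, 0, 0, 0], grip=[1, 1, 1, 1, 1, 1, 1, 1])

```text
time_s: 9.22
position: [0.4321, -0.1321, 0.1743]
tcp_rot: [[-0.978, 0.208, -0.003], [0.208, 0.978, 0.001], [0.003, 0.0, -1.0]]
force: [1.2, -0.1, -0.5]
opening: 0.004
grasp_force: 0.0
```

>>> jog_arm(delta_pos=[[0, 5, 2], [0, 10, 4], [0, 15, 4], [0, 20, 4], [0, 25, 4], [0, 30, 4], [0, 30, 4]], turn=[0, 0, 0, 0, 0, 0, 0], grip=[1, 1, 1, 1, 1, 1, 1])

```text
time_s: 10.1
position: [0.4329, 0.1703, 0.2143]
tcp_rot: [[-0.979, 0.203, 0.001], [0.203, 0.979, -0.0], [-0.001, 0.0, -1.0]]
force: [-0.3, -0.6, 0.2]
opening: 0.008
grasp_force: 0.0
```

Run:
```python
from h import *
s=read_state();print(s["time_s"],s["position"],s["force"])
c=capture("top");cv2.imwrite("pics/t3.png",cv2.resize(c["color"][130:330,110:410],None,fx=2.6,fy=2.6,interpolation=2))
```

```text
10.1 [0.43290059 0.17031032 0.21434865] [-0.26638049 -0.58318493  0.227683  ]
```

View pics/t3.png

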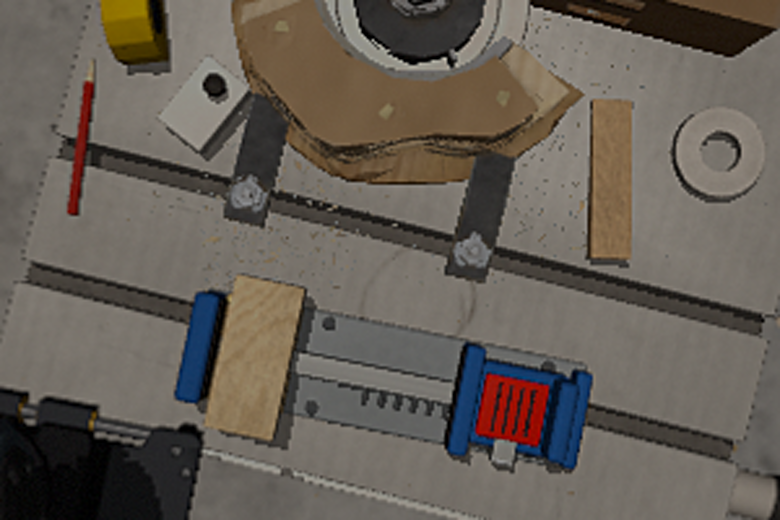

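The jaw sits flush against the stop, the pad is up, and the wood and the other things haven't moved. Handing in.

```bash
python3 -c "
from rig import *
print(hand_in())"
```

```text
the job is handed in; nothing more can be done
None
```

The clamp is open: the jaw is against its end stop, the fingers are clear so the pad could spring up, nothing else on the table looks moved, and the job was handed in at about 10 s.

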